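# Unlock a geared drive and clip its cover home

## Task

The geared drive of the gantry still has its locking pin in: draw the pin out of the bore in the big gear and park it hanging by its collar in the open notch on the front of the housing. Then fit the large dark gear cover over the gears and press it down until both clips snap over its flange and it lies fully home; finish while still pressing it firmly down onto its seat (about 10 N), without letting go. Leave the other parts on the bench where they are.

Things in the scene. Friction and masses are not known exactly. Their poses are not given: they have to be found in the camera images.
- drive: Fixed drive: tan housing with an open-topped pocket (gears inside), motor below, black rail behind. Origin on the bench under the pocket's middle, z up; rail on its +x side (260 mm along y, top at 78 mm); the parking lug on its -x side, towards the robot. Housing 66 (x) by 100 (y) mm, flat rim 80 mm high, pocket inside 54 by 84 mm. Only the clips (97 mm) and the pin's knob stand higher.
- seat (a point): Middle of the housing's rim, 80 mm above the bench, where the origin of a fully home cover lies; axes as drive.
- bore (a point): Centre of the mouth of the vertical locking bore in the big white gear, 74 mm above the bench (6 mm below the rim); in the drive's frame 13 mm to -x and 11 mm to +y of the pocket's middle. Bore 9.5 mm wide, 42 mm deep.
- notch (a point): Where a parked pin's axis stands, level with the lug's top face, 74 mm above the bench; axes as drive; 52 mm to -x, 30 mm to -y of the pocket's middle. The notch, 11 mm wide, goes right through the 12 mm thick lug, ends 8 mm to +x of this point and is open to -x: its flared mouth is 18 mm away. Slide the shank in from -x or let it down from above; the collar rests on the lug's top.
- pin: Loose locking pin, 35 g, upright in the bore at the start. Origin on its axis at the underside of the collar, z up along it. Below: steel shank 8 mm thick, 40 mm long. Above: collar 20 mm wide, 3 mm thick, then a black knob 16 mm thick, 36 mm tall (top 39 mm above the origin); grip it from above with the fingertips above the rim.
- cover: Loose dark cover, 80 g, on its pegs on the bench left or right of the drive. Origin mid-underside of the flange (16 mm up), z up, x short way, y long way. Flange 64 by 100 mm, 3 mm thick; solid hump on it 30 (x) by 56 (y) mm, 26 mm tall, to grip or push. Pegs below, 8 mm thick, 16 mm long, round-ended, enter the pocket's corners with 1.2 mm play. Its y goes along the drive's y, either way round.
- clip_left (a joint): Tan snap clip, 18 mm wide, at the drive's +y end, springing outwards: 0 = upright, about 0.08 rad when spread. Its ramp meets the flange 11 mm above the seat; its catch, 84 mm above the bench, hangs 3 mm over the flange of a seated cover. The push for both clips rises to 7 to 16 N, then suddenly drops over the last 5 mm to the rim. If one clip catches first, keep pressing for the other.
- clip_right (a joint): The same clip at the drive's -y end.
- motor: Bystander: loose 42 mm stepper motor standing on its back, 48 mm tall plus a 22 mm shaft, on the other side of the drive from the cover; origin under its middle.
- idler_cover: Bystander: a much smaller dark cover, 46 by 46 mm, with a low hump, not for this drive; origin in the middle of its flange's underside.
- driver: Bystander: hex driver lying on the bench, 205 mm long, handle 23 mm thick; origin under it, 115 mm from the handle's end.
- bracket: Bystander: tan printed angle bracket, 46 by 40 mm, 46 mm tall; origin under its middle.
- wheel: Bystander: small black V-wheel lying flat, 24 mm in diameter, 10 mm thick; origin under its middle.
- offcut: Bystander: offcut of black rail, 20 by 20 by 120 mm; origin under its middle.
There are look-alikes about, which are no part of the job. What is shaped like the cover but purple or red is not meant.

How it is judged:
On the way, in this order (a step that is already met when the one before it is completed fails the run):
1. the pin is drawn out of its bore (z of pin in the frame of bore above 0.042 m), for 0.1 s.
2. the pin hangs by its collar in the parking notch, let go (distance between pin and notch below 0.012 m and z of pin in the frame of notch between -0.003 and 0.003 m and angle between pin's own z axis and vertical below 0.15 rad and contact force between the fingers and pin below 0.1 N), for 0.2 s.
3. the cover is snapped on and lies on its seat (z of cover in the frame of seat below 0.0015 m and horizontal distance between cover and seat below 0.004 m and angle between cover's own z axis and vertical below 0.03 rad and value of joint each of clip_left, clip_right below 0.03 rad), for 0.1 s.
At the end, for the whole second after the job is handed in: Pin upright in the notch on its collar (12 mm of the notch point, collar 3 mm of the lug top, tilt 0.15 rad). Cover on the rim within 1.5 mm, centred to 4 mm, level to 0.03 rad, clips within 0.03 rad of upright, fingers still pressing it onto the housing with over 5 N (all of step 3 and distance between pin and notch below 0.012 m and z of pin in the frame of notch between -0.003 and 0.003 m and angle between pin's own z axis and vertical below 0.15 rad and z of cover in the frame of seat above -0.003 m and angle between the y axis of cover and the y axis of drive, either way round below 0.1 rad and contact force between cover and drive above 5 N and contact force between the fingers and cover above 2 N); the arm keeps its last pose, push and grip.
It fails at once if a bystander is moved by more than 30 mm (distance of any of motor, idler_cover, driver, bracket, wheel, offcut from where it was at the start of the episode above 0.03 m).
It also fails if it takes over 61 s, if anything falls off the work surface, if the arm or the gripper's body presses on something with over 40 N, if the wrist force passes 120 N, or if a joint passes its speed limit or range.

## Robot

A 7-joint arm with a two-finger parallel gripper is mounted at the origin on the work surface. World frame = base frame: x ahead of the robot, y to its left, z up, the work surface at z = 0. Lengths are in m, angles in rad, forces in N, time in s.
With the tool pointing down it reaches from about 0.4 to 0.875 m from the base axis. Payload 19.3 kg.
Tool frame: the origin (TCP) lies at the very end of the fingers, on their centre line; the grasp point (between the pads) lies 19 mm behind it; z points along the fingers, x is the direction in which the jaws open and shut, and the axes are right-handed (so a half turn about z gives the same grasp; the last joint's range is limited). The gripper opens to 85 mm and grips with 20 to 120 N. Pads are 22 mm wide; open, the fingers measure 114 mm over their backs; the gripper's body (76 mm by 85 mm) begins 54 mm behind the grasp point. The pads swing forward as they close: fully open they stand 13 mm farther back than shut.
Start: joints at [-1.231, 0.521, -0.036, 1.599, 0.021, 1.021, -0.113], TCP at [0.249, 0.573, 0.231] pointing down, gripper open.
Joint ranges: [-2.91, 2.91], [-0.3, 2.13], [-1.5, 1.42], [0.17, 2.43], [-1.26, 4.41], [0.16, 1.93], [-2.52, 2.52]. Speed limits (rad/s): [1.89, 1.89, 2.39, 2.39, 3.01, 3.01, 3.01].

## Interface

Orientations are given as [roll, pitch, yaw] about the fixed x, y, z axes, in that order (R = Rz(yaw) Ry(pitch) Rx(roll)).
In Python, from workcell import bot gives the robot as it stands.
- The arm moves only by the tool jog_arm, never from a script. Its argument "increments" is a list of rows, each an object of numbers: "wx", "wy", "wz": the turn, a rotation vector about the tool's x, y, z in degrees; "x", "y", "z": the shift along the tool's x, y, z in cm; "claw": the opening in per cent of the stroke, from 0 (shut) to 100 (fully open). A call has 1 to 10 rows; each row is the pose to reach, as a shift and turn from the pose measured when the call began, along the tool's axes at that moment; what a row does not reach only later rows make up. A row lasts 1/8 s, in which the tool goes at most 62.5 mm and 10.7 degrees, less where a joint would pass 70% of its speed; a pose out of reach is approached as far as the arm can. A call with a gripper value outside its range is refused whole. The fingers move at their own pace and stop on an object; "squeeze" is the grip in N (left out, the last holds). Time passes only in rows, so rows that repeat a pose let the fingers close. It gives the time, the measured TCP pose, the force and the opening at its end, in the units of the state.
- bot.observe(): the state, without advancing time (a new reading comes with each control period).
- bot.grab_frame(name): name is "scene" or "top" or "wrist"; returns a dict with "pixels" (480x640x3 uint8, red, green, blue), "fov_y" (degrees; the focal length in pixels is half the picture's height over the tangent of half this angle, whatever the lens; pixels are square), "cx", "cy" (the principal point, pixels), "origin" and "orientation" of the camera in the world. Camera axes: x right, y down, z forward; pixel columns grow to the right and rows downward; lengths in m; the calibration is good to about 2 mm. A picture is of the moment at which its call begins. There is no depth.
- bot.job_done(): hands the job in, once; it reports no verdict.
The state is a dict: "clock": time; "qpos": joint angles; "qd": joint speeds; "joint_efforts": joint torques, N m; "position": TCP position; "tool_rot": TCP orientation; "force": force on the tool from outside, world axes, zero at the start; "moment": the same for the moment, N m; "grip_width": finger opening in m.
Only numpy, scipy, OpenCV 4.12 (cv2) and the standard library are available. Lean on these libraries where they do the work, as an engineer would, in place of code of your own. Each camera call takes 0.05 s, during which the arm holds its last target.

## Working session

There is one attempt and no reset: what is moved stays moved. The work goes in short steps, Python scripts to look and compute and a tool call to move; the robot and the scene stay as the last step left them, time stands still between calls to the robot, and variables do not carry over. Pictures are saved under pics/ and viewed, and the job is handed in when it is done.

Besides the shell and the picture viewer there is one more tool, called after "Request:" as name([rows], argument=value, ...), one row to a line, values as JSON. jog_arm: Moves the arm, as the interface text tells. Its arguments: {"type":"object","properties":{"increments":{"type":"array","items":{"type":"object","properties":{"wx":{"type":"number"},"wy":{"type":"number"},"wz":{"type":"number"},"x":{"type":"number"},"y":{"type":"number"},"z":{"type":"number"},"claw":{"type":"number"}}}},"squeeze":{"type":"number"}},"required":["increments"]}

```bash
mkdir -p pics
cat > h.py <<'E'
import numpy as np, cv2
from scipy.spatial.transform import Rotation as R
from workcell import bot
def cam(name,fn):
    f=bot.grab_frame(name); cv2.imwrite('pics/'+fn+'.png',cv2.cvtColor(f['pixels'],cv2.COLOR_RGB2BGR))
    np.save('pics/'+fn+'.npy',f,allow_pickle=True); return f
def load(fn): return np.load('pics/'+fn+'.npy',allow_pickle=True).item()
def par(f):
    fl=240/np.tan(np.radians(f['fov_y'])/2); o=np.array(f['orientation']); 
    M=o if o.shape==(3,3) else R.from_euler('xyz',o).as_matrix()
    return fl,M,np.array(f['origin'])
def ray(f,u,v,z):
    fl,M,o=par(f); d=M@np.array([(u-f['cx'])/fl,(v-f['cy'])/fl,1]); return o+d*(z-o[2])/d[2]
def proj(f,p):
    fl,M,o=par(f); c=M.T@(np.array(p)-o); return f['cx']+fl*c[0]/c[2], f['cy']+fl*c[1]/c[2]
E
python3 - <<'E'
from h import *
for n in ['scene','top','wrist']:
    f=cam(n,n+'0'); print(n,{k:v for k,v in f.items() if k!='pixels'})
print(bot.observe())
E
```

```text
scene {'fov_y': 51.8666626946423, 'cx': 317.11925434231097, 'cy': 237.36468558829435, 'origin': array([0.97012737, 0.58725357, 0.99337855]), 'orientation': array([-2.45335806, -0.00669203,  2.4998531 ])}
top {'fov_y': 48.6905642293552, 'cx': 313.2964116640587, 'cy': 243.92702313820956, 'origin': array([ 0.41299565, -0.03009736,  1.25374152]), 'orientation': array([-3.02936202,  0.02749214, -1.57020947])}
wrist {'fov_y': 70.31389799267313, 'cx': 323.76268651919145, 'cy': 237.76459023401787, 'origin': array([0.18047023, 0.60144514, 0.37321026]), 'orientation': array([2.84213399e+00, 7.80529695e-04, 1.16158266e+00])}
{'clock': 0.15, 'qpos': array([-1.23119649,  0.52188145, -0.0363369 ,  1.59987256,  0.02121045,
        1.0210991 , -0.11278904]), 'qd': array([-3.04567374e-04, -3.01368156e-03,  3.79241874e-05, -1.91797003e-03,
       -4.51551811e-04, -2.85236606e-03, -2.54917496e-04]), 'joint_efforts': array([ 2.03083517e-03, -9.27381992e+01,  1.98063679e+00, -3.70054328e+01,
        1.78619422e-02,  6.30364390e-03, -1.19886352e-05]), 'position': array([0.24893959, 0.57300602, 0.23085674]), 'tool_rot': array([3.14152968e+00, 8.72900915e-04, 1.16100870e+00]), 'force': array([-0.26998788, -0.16099675,  0.24500056]), 'moment': array([-0.01027202, -0.00911769, -0.01339036]), 'grip_width': 0.08550734487623986}
```

View pics/scene0.png

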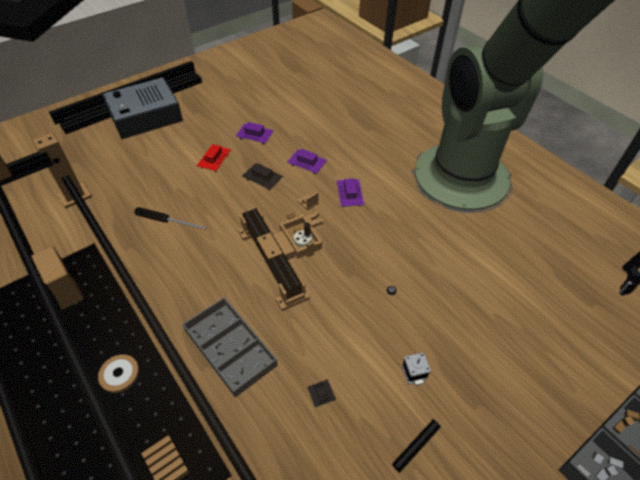

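View pics/top0.png

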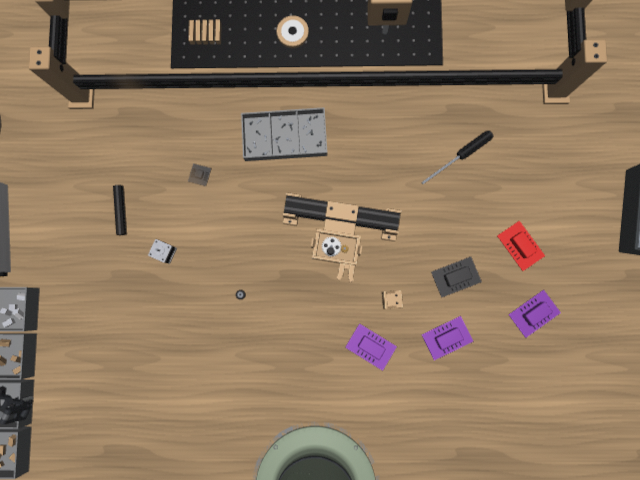

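View pics/wrist0.png

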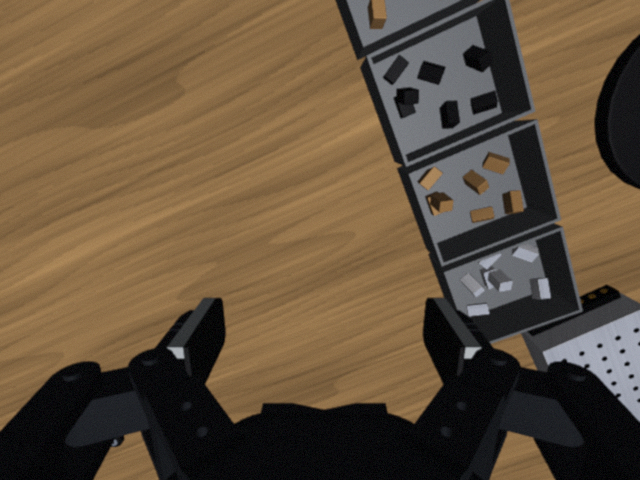

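The top view shows the drive at about (337,245) with the pin at (332,246) and the notch at about (347,272). The dark cover is at (457,277), and the small dark idler cover at (200,174). I'll zoom in to measure.

Run:
```python
from h import *
f=load('top0'); im=cv2.cvtColor(f['pixels'],cv2.COLOR_RGB2BGR)
cv2.imwrite('pics/t_drive.png',cv2.resize(im[185:305,265:425],None,fx=5,fy=5,interpolation=cv2.INTER_CUBIC))
g=cv2.cvtColor(im,cv2.COLOR_BGR2HSV); 
m=((g[...,2]<85)&(g[...,1]<60)).astype(np.uint8); m[:,:410]=0;m[:,500:]=0;m[:240]=0;m[310:]=0
c=max(cv2.findContours(m,0,1)[0],key=cv2.contourArea); r=cv2.minAreaRect(c); print(r)
b=np.array([ray(f,*p,0.019) for p in cv2.boxPoints(r)]); print(b,b.mean(0),[np.linalg.norm(b[i]-b[i-1]) for i in range(4)])
for i in range(4):
  d=b[i]-b[i-1]; print(np.degrees(np.arctan2(d[1],d[0])))
for n,p in dict(pin=(332,243,.113),h1=(313,230,.08),h2=(360,237,.08),notch=(347,272,.074)).items(): print(n,ray(f,*p))
```

```text
((455.724853515625, 276.73968505859375), (26.84615707397461, 42.30769348144531), 67.38013458251953)
[[ 0.48496758 -0.26879305  0.019     ]
 [ 0.52261082 -0.35973134  0.019     ]
 [ 0.46523264 -0.38150009  0.019     ]
 [ 0.42788405 -0.29104991  0.019     ]] [ 0.47517377 -0.3252686   0.019     ] [np.float64(0.061269058774159835), np.float64(0.09842147797118546), np.float64(0.06136884478241289), np.float64(0.09785781353333749)]
21.300809974481233
-67.513245877187
-159.22372000707745
112.43665538857371
pin [ 0.54350876 -0.03912962  0.113     ]
h1 [0.57662868 0.002938   0.08      ]
h2 [ 0.56056521 -0.10171421  0.08      ]
notch [ 0.4830298  -0.07252944  0.074     ]
```

View pics/t_drive.png

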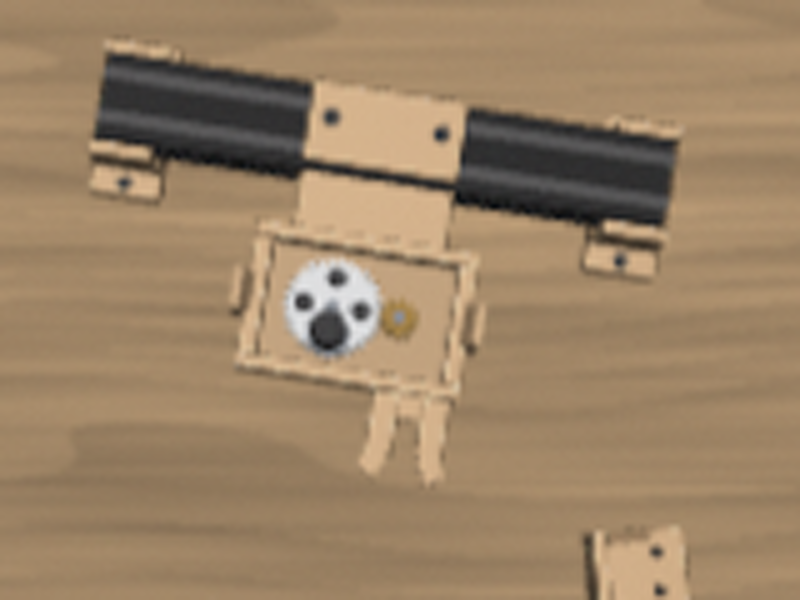

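```bash
cat >> h.py <<'E'
def go(p,yaw):
    """shift (cm) and turn (deg) in tool axes for tool-down pose"""
    s=bot.observe(); M=R.from_euler('xyz',s['tool_rot']); 
    d=M.inv().apply(np.array(p)-s['position'])*100
    w=(M.inv()*R.from_euler('xyz',[np.pi,0,np.radians(yaw)])).as_rotvec(degrees=True)
    print('t',s['clock'],'pos',s['position'].round(4),'F',s['force'].round(2),'shift',d.round(2),'turn',w.round(2))
E
python3 - <<'E'
from h import *
f=load('top0')
c=np.array([(262,222),(480,260),(455,395),(238,365)])/5+[265,185]
w=np.array([ray(f,*(p-.4),.08) for p in c]); print(w.round(4),w.mean(0).round(4))
for i in range(4): d=w[i]-w[i-1]; print(np.linalg.norm(d).round(4),np.degrees(np.arctan2(d[1],d[0])).round(1))
r=[ray(f,*(np.array(p)/5+[264.6,184.6]),.078) for p in [(107,54),(676,132)]]; d=r[0]-r[1]; print(d,np.degrees(np.arctan2(-d[0],d[1])))
C=w.mean(0); y=np.radians(-8)
go([C[0]+.06*np.sin(y),C[1]-.06*np.cos(y),.25],-8)
E
```

```text
[[ 0.5789 -0.006   0.08  ]
 [ 0.5615 -0.1031  0.08  ]
 [ 0.5013 -0.0914  0.08  ]
 [ 0.5148  0.0047  0.08  ]] [ 0.5391 -0.049   0.08  ]
0.065 -9.5
0.0986 -100.2
0.0613 169.1
0.0971 82.0
[0.0367825  0.25526526 0.        ] -8.199607300402347
t 0.15 pos [0.2489 0.573  0.2309] F [-0.27 -0.16  0.25] shift [-51.27  52.99  -1.87] turn [4.000e-02 4.000e-02 7.452e+01]
```

Request:
jog_arm([
  {"x": -51.3, "y": 53, "z": -1.9, "wz": 74.5, "claw": 60},
  {"x": -51.3, "y": 53, "z": -1.9, "wz": 74.5, "claw": 60},
  {"x": -51.3, "y": 53, "z": -1.9, "wz": 74.5, "claw": 60},
  {"x": -51.3, "y": 53, "z": -1.9, "wz": 74.5, "claw": 60},
  {"x": -51.3, "y": 53, "z": -1.9, "wz": 74.5, "claw": 60},
  {"x": -51.3, "y": 53, "z": -1.9, "wz": 74.5, "claw": 60},
  {"x": -51.3, "y": 53, "z": -1.9, "wz": 74.5, "claw": 60},
  {"x": -51.3, "y": 53, "z": -1.9, "wz": 74.5, "claw": 60},
  {"x": -51.3, "y": 53, "z": -1.9, "wz": 74.5, "claw": 60},
  {"x": -51.3, "y": 53, "z": -1.9, "wz": 74.5, "claw": 60},
])

```text
schema error: expected keys wx, wy, wz, x, y, z, claw
```

Request:
jog_arm([
  {"wx": 0, "wy": 0, "wz": 74.5, "x": -51.3, "y": 53, "z": -1.9, "claw": 60},
  {"wx": 0, "wy": 0, "wz": 74.5, "x": -51.3, "y": 53, "z": -1.9, "claw": 60},
  {"wx": 0, "wy": 0, "wz": 74.5, "x": -51.3, "y": 53, "z": -1.9, "claw": 60},
  {"wx": 0, "wy": 0, "wz": 74.5, "x": -51.3, "y": 53, "z": -1.9, "claw": 60},
  {"wx": 0, "wy": 0, "wz": 74.5, "x": -51.3, "y": 53, "z": -1.9, "claw": 60},
  {"wx": 0, "wy": 0, "wz": 74.5, "x": -51.3, "y": 53, "z": -1.9, "claw": 60},
  {"wx": 0, "wy": 0, "wz": 74.5, "x": -51.3, "y": 53, "z": -1.9, "claw": 60},
  {"wx": 0, "wy": 0, "wz": 74.5, "x": -51.3, "y": 53, "z": -1.9, "claw": 60},
  {"wx": 0, "wy": 0, "wz": 74.5, "x": -51.3, "y": 53, "z": -1.9, "claw": 60},
  {"wx": 0, "wy": 0, "wz": 74.5, "x": -51.3, "y": 53, "z": -1.9, "claw": 60},
])

```text
clock: 1.4
position: [0.488, -0.0061, 0.2476]
tool_rot: [3.141, -0.0, -0.139]
force: [0.2, 0.8, -0.2]
grip_width: 0.0515
```

Run:
```python
from h import *
y=np.radians(-8)
go([.5391+.06*np.sin(y),-.049-.06*np.cos(y),.25],-8)
```

```text
t 1.4 pos [ 0.488  -0.0061  0.2476] F [ 0.16  0.75 -0.2 ] shift [ 5.65  9.55 -0.23] turn [ 0.03 -0.01  0.05]
```

Request:
jog_arm([
  {"wx": 0, "wy": 0, "wz": 0, "x": 5.6, "y": 9.5, "z": -0.2, "claw": 60},
  {"wx": 0, "wy": 0, "wz": 0, "x": 5.6, "y": 9.5, "z": -0.2, "claw": 60},
  {"wx": 0, "wy": 0, "wz": 0, "x": 5.6, "y": 9.5, "z": -0.2, "claw": 60},
  {"wx": 0, "wy": 0, "wz": 0, "x": 5.6, "y": 9.5, "z": -0.2, "claw": 60},
])

```text
clock: 1.9
position: [0.53, -0.1074, 0.2493]
tool_rot: [3.141, 0.001, -0.139]
force: [0.4, 0.2, 0.0]
grip_width: 0.0512
```

Run:
```python
from h import *
f=cam('wrist','w1'); print(bot.observe()['position'],f['origin'],f['orientation'])
```

```text
[ 0.53006546 -0.10682442  0.24945146] [ 0.54091474 -0.03458422  0.39173358] [ 2.84261053e+00 -5.29977151e-07 -1.38202304e-01]
```

View pics/w1.png

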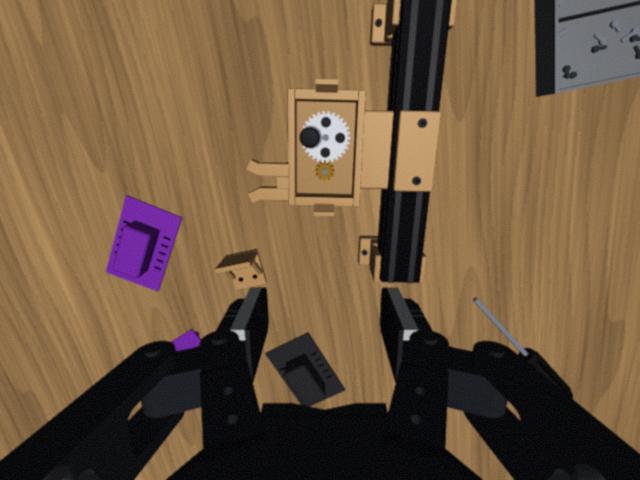

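The wrist view shows the rim corners near (290,90), (365,92), (359,207) and (289,206), the knob at (310,137), and the notch arms ending at (250,165) and (250,195). I'll zoom in for precision.

Run:
```python
from h import *
f=load('w1'); im=cv2.cvtColor(f['pixels'],cv2.COLOR_RGB2BGR)
cv2.imwrite('pics/w1z.png',cv2.resize(im[75:220,240:385],None,fx=4,fy=4,interpolation=cv2.INTER_CUBIC))
```

```text
(no output)
```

View pics/w1z.png

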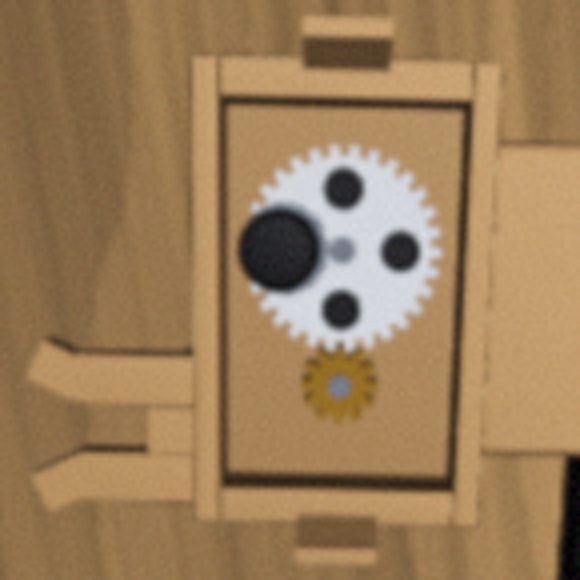

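```bash
cat >> h.py <<'E'
def z4(p,x0=240,y0=75,s=4): return (np.array(p)+.5)/s-.5+[x0,y0]
E
python3 - <<'E'
from h import *
f=load('w1')
def an(d): return np.degrees(np.arctan2(d[1],d[0])).round(1)
for c in ([(193,57),(500,65),(475,525),(196,520)],[(222,98),(472,103),(452,489),(222,483)]):
  w=np.array([ray(f,*z4(p),.08) for p in c]); print(w.mean(0).round(4),[(np.linalg.norm(w[i]-w[i-1]).round(4),an(w[i]-w[i-1])) for i in range(4)])
C=w.mean(0)
r=[ray(f,*p,.078)[:2] for p in [(405,20),(381,280)]]; print('rail',an(r[0]-r[1])-90)
k=ray(f,*z4((280,249)),.113); print('knob',k)
Y=np.radians(-8); Rm=np.array([[np.cos(Y),-np.sin(Y)],[np.sin(Y),np.cos(Y)]])
print('knob in drive',Rm.T@(k-C)[:2])
for n,p in dict(end=(148,427),up=(110,404),lo=(110,450),tip1=(28,375),tip2=(35,480)).items():
  w=ray(f,*z4(p),.074); print(n,w[:2],(Rm.T@(w-C)[:2]).round(4))
for n,p,z in (('clipL',(348,17),.097),('clipR',(337,563),.097)): print(n,(Rm.T@(ray(f,*z4(p),z)-C)[:2]).round(4))
E
```

```text
[ 0.5398 -0.0495  0.08  ] [(np.float64(0.0992), np.float64(80.7)), (np.float64(0.0648), np.float64(-9.3)), (np.float64(0.0989), np.float64(-99.3)), (np.float64(0.0649), np.float64(171.0))]
[ 0.5401 -0.0491  0.08  ] [(np.float64(0.0825), np.float64(80.7)), (np.float64(0.0532), np.float64(-9.0)), (np.float64(0.0829), np.float64(-99.4)), (np.float64(0.0531), np.float64(170.6))]
rail -9.900000000000006
knob [ 0.52950393 -0.03613126  0.113     ]
knob in drive [-0.01228406  0.01140916]
end [ 0.49162711 -0.07129718] [-0.0449 -0.0287]
up [ 0.4838769  -0.06487974] [-0.0535 -0.0234]
lo [ 0.48189709 -0.07533642] [-0.054 -0.034]
tip1 [ 0.466464   -0.05579991] [-0.072  -0.0168]
tip2 [ 0.46314514 -0.07984315] [-0.0719 -0.0411]
clipL [0.001  0.0553]
clipR [-0.001  -0.0555]
```

Run:
```python
from h import *
go([.5292,-.0362,.13],-9.3)
go([.5292,-.0362,.086],-9.3)
```

```text
t 1.95 pos [ 0.5301 -0.1068  0.2495] F [ 0.16  0.74 -0.41] shift [-1.05 -6.98 11.95] turn [0.   0.03 1.41]
t 1.95 pos [ 0.5301 -0.1068  0.2495] F [ 0.16  0.74 -0.41] shift [-1.05 -6.98 16.35] turn [0.   0.03 1.41]
```

Request:
jog_arm([
  {"wx": 0, "wy": 0, "wz": 1.4, "x": -1.05, "y": -6.0, "z": 3, "claw": 60},
  {"wx": 0, "wy": 0, "wz": 1.4, "x": -1.05, "y": -7, "z": 8, "claw": 60},
  {"wx": 0, "wy": 0, "wz": 1.4, "x": -1.05, "y": -7, "z": 12, "claw": 60},
  {"wx": 0, "wy": 0, "wz": 1.4, "x": -1.05, "y": -7, "z": 14, "claw": 60},
  {"wx": 0, "wy": 0, "wz": 1.4, "x": -1.05, "y": -7, "z": 15.5, "claw": 60},
  {"wx": 0, "wy": 0, "wz": 1.4, "x": -1.05, "y": -7, "z": 16.3, "claw": 60},
  {"wx": 0, "wy": 0, "wz": 1.4, "x": -1.05, "y": -7, "z": 16.3, "claw": 60},
  {"wx": 0, "wy": 0, "wz": 1.4, "x": -1.05, "y": -7, "z": 16.3, "claw": 60},
])

```text
clock: 2.95
position: [0.5296, -0.036, 0.0871]
tool_rot: [-3.141, -0.001, -0.162]
force: [-0.0, 0.1, 0.1]
grip_width: 0.0513
```

Run:
```python
from h import *
f=cam('wrist','w2'); go([.5292,-.0362,.086],-9.3)
```

```text
t 3.0 pos [ 0.5296 -0.0361  0.0871] F [ 0.65 -0.5  -0.26] shift [-0.03  0.02  0.11] turn [-0.01 -0.03  0.  ]
```

View pics/w2.png

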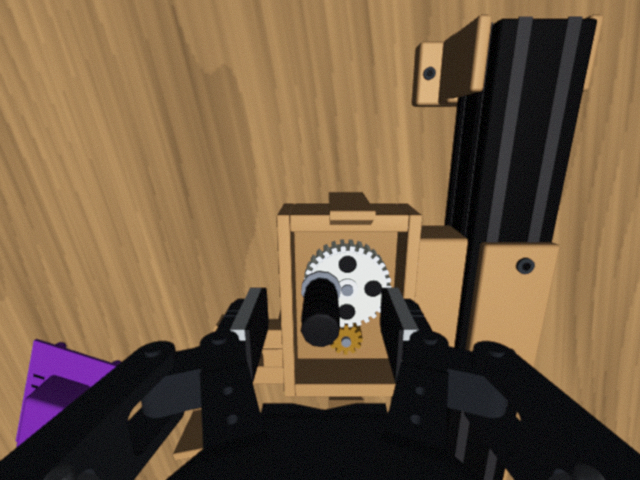

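The knob (321,330) sits centred between the fingers, so I'll close on it.

Request:
jog_arm([
  {"wx": 0, "wy": 0, "wz": 0, "x": 0, "y": 0, "z": 0, "claw": 5},
  {"wx": 0, "wy": 0, "wz": 0, "x": 0, "y": 0, "z": 0, "claw": 5},
  {"wx": 0, "wy": 0, "wz": 0, "x": 0, "y": 0, "z": 0, "claw": 5},
  {"wx": 0, "wy": 0, "wz": 0, "x": 0, "y": 0, "z": 0, "claw": 5},
  {"wx": 0, "wy": 0, "wz": 0, "x": 0, "y": 0, "z": 0, "claw": 5},
  {"wx": 0, "wy": 0, "wz": 0, "x": 0, "y": 0, "z": 0, "claw": 5},
], squeeze=40)

```text
clock: 3.75
position: [0.5295, -0.036, 0.0873]
tool_rot: [-3.141, -0.001, -0.162]
force: [-2.2, 1.0, 5.6]
grip_width: 0.0145
```

Run:
```python
from h import *
go([.5292,-.0362,.086],-9.3); print(bot.observe()['moment'],bot.observe()['grip_width'])
```

```text
t 3.75 pos [ 0.5295 -0.036   0.0873] F [-2.18  1.    5.63] shift [-0.03  0.03  0.13] turn [-0.03 -0.03  0.  ]
[0.11918294 0.46727579 0.02599459] 0.014470792696091661
```

Request:
jog_arm([
  {"wx": 0, "wy": 0, "wz": 0, "x": 0, "y": 0, "z": -1, "claw": 5},
  {"wx": 0, "wy": 0, "wz": 0, "x": 0, "y": 0, "z": -3, "claw": 5},
  {"wx": 0, "wy": 0, "wz": 0, "x": 0, "y": 0, "z": -5, "claw": 5},
  {"wx": 0, "wy": 0, "wz": 0, "x": 0, "y": 0, "z": -6, "claw": 5},
  {"wx": 0, "wy": 0, "wz": 0, "x": 0, "y": 0, "z": -6, "claw": 5},
  {"wx": 0, "wy": 0, "wz": 0, "x": 0, "y": 0, "z": -6, "claw": 5},
])

```text
clock: 4.5
position: [0.5293, -0.0359, 0.1468]
tool_rot: [-3.141, 0.0, -0.162]
force: [0.2, 0.5, -1.1]
grip_width: 0.0146
```

Run:
```python
from h import *
f=cam('wrist','w3');f=cam('scene','s3'); im=cv2.cvtColor(f['pixels'],cv2.COLOR_RGB2BGR); cv2.imwrite('pics/s3z.png',cv2.resize(im[140:300,220:380],None,fx=3.5,fy=3.5,interpolation=2))
print(bot.observe()['grip_width']); go([.5292,-.0362,.146],-9.3)
```

```text
0.014682996919756507
t 4.6 pos [ 0.5292 -0.036   0.1468] F [-0.13 -0.06 -0.58] shift [0.   0.02 0.08] turn [-0.01  0.02  0.  ]
```

View pics/w3.png

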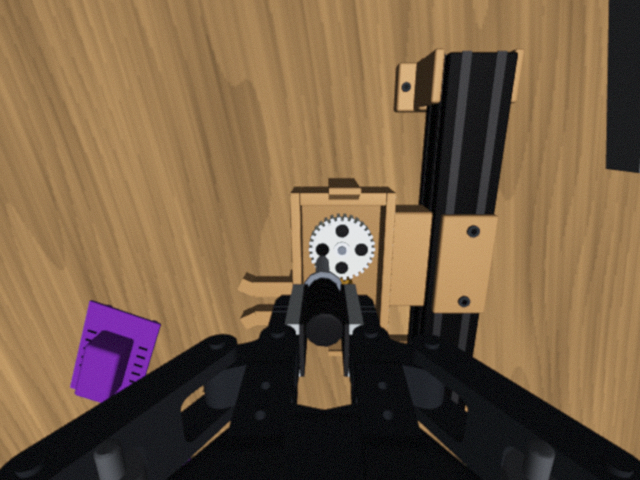

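View pics/s3z.png

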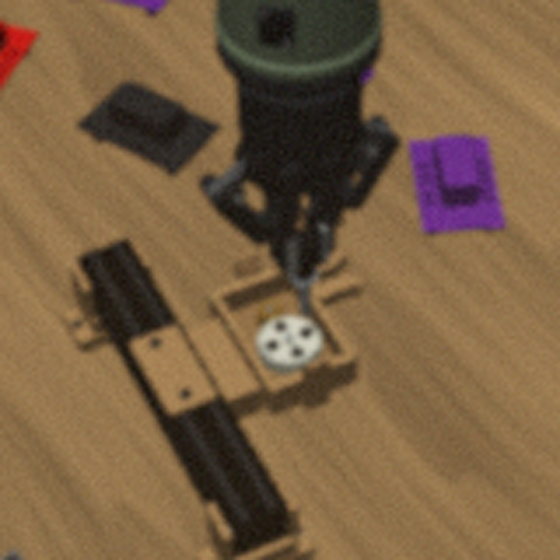

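Run:
```python
from h import *
go([.4839,-.0703,.1355],-9.3)
```

```text
t 4.6 pos [ 0.5292 -0.036   0.1468] F [-0.13 -0.06 -0.58] shift [-3.92  4.11  1.13] turn [-0.01  0.02  0.  ]
```

Request:
jog_arm([
  {"wx": 0, "wy": 0, "wz": 0, "x": -2, "y": 2, "z": 0, "claw": 5},
  {"wx": 0, "wy": 0, "wz": 0, "x": -3.9, "y": 4.1, "z": 0, "claw": 5},
  {"wx": 0, "wy": 0, "wz": 0, "x": -3.9, "y": 4.1, "z": 1.1, "claw": 5},
  {"wx": 0, "wy": 0, "wz": 0, "x": -3.9, "y": 4.1, "z": 1.6, "claw": 5},
  {"wx": 0, "wy": 0, "wz": 0, "x": -3.9, "y": 4.1, "z": 1.6, "claw": 5},
  {"wx": 0, "wy": 0, "wz": 0, "x": -3.9, "y": 4.1, "z": 1.6, "claw": 5},
])

```text
clock: 5.35
position: [0.4844, -0.0699, 0.1307]
tool_rot: [-3.142, 0.0, -0.162]
force: [-0.1, -0.4, -0.6]
grip_width: 0.0147
```

Run:
```python
from h import *
f=cam('wrist','w4'); im=cv2.cvtColor(f['pixels'],cv2.COLOR_RGB2BGR); cv2.imwrite('pics/w4z.png',cv2.resize(im[200:360,230:390],None,fx=3.5,fy=3.5,interpolation=2))
print(bot.observe()['grip_width']); go([.4839,-.0703,.0873],-9.3)
f=cam('top','t4'); im=cv2.cvtColor(f['pixels'],cv2.COLOR_RGB2BGR); cv2.imwrite('pics/t4z.png',cv2.resize(im[200:300,280:420],None,fx=5,fy=5,interpolation=2))
```

```text
0.014988393944024254
t 5.4 pos [ 0.4844 -0.07    0.1308] F [ 0.23 -0.03 -0.99] shift [-0.04  0.04  4.35] turn [-0.01  0.01  0.03]
```

View pics/w4z.png

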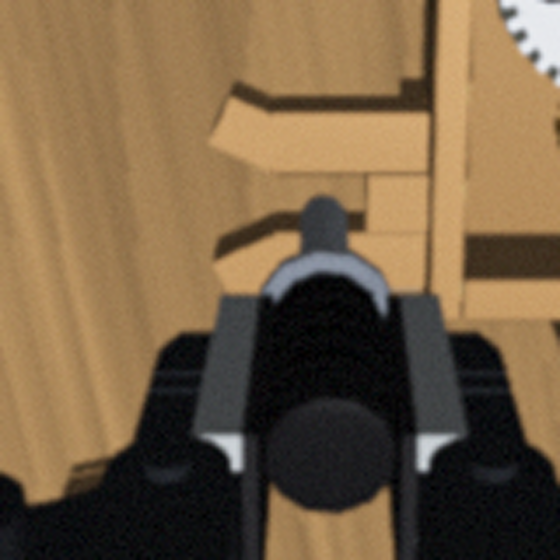

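Run:
```python
from h import *
f=load('w4')
Y=np.radians(-9.3); Rm=np.array([[np.cos(Y),-np.sin(Y)],[np.sin(Y),np.cos(Y)]]);C=np.array([.540,-.0493])
for n,p,z in (('tip',(323,218),.0775),('end',(366,203),.074),('up',(330,172),.074),('lo',(310,235),.074)):
  w=ray(f,*z4(p,230,200,3.5),z)[:2]; print(n,w,Rm.T@(w-C))
```

```text
tip [ 0.48372498 -0.07201715] [-0.05186414 -0.03151281]
end [ 0.49150142 -0.07176307] [-0.04423099 -0.03000536]
up [ 0.48611431 -0.06498194] [-0.05064314 -0.02418394]
lo [ 0.48065776 -0.07619676] [-0.05421561 -0.03613316]
```

View pics/t4z.png

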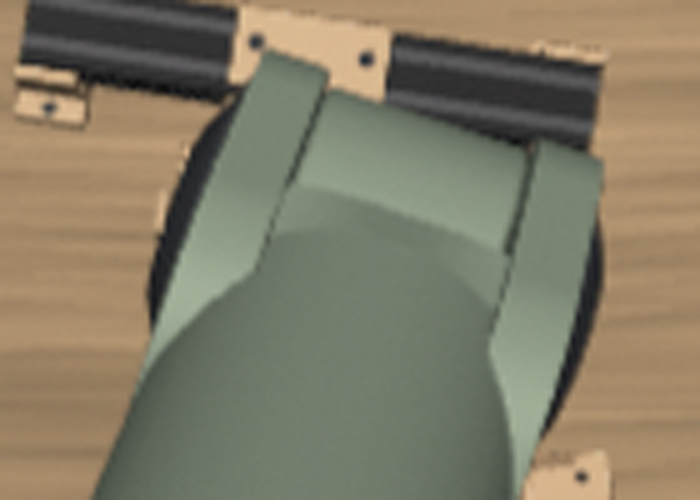

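Request:
jog_arm([
  {"wx": 0, "wy": 0, "wz": 0, "x": -0.05, "y": 0, "z": 0.4, "claw": 5},
  {"wx": 0, "wy": 0, "wz": 0, "x": -0.05, "y": 0, "z": 0.8, "claw": 5},
  {"wx": 0, "wy": 0, "wz": 0, "x": -0.05, "y": 0, "z": 1.1, "claw": 5},
])

```text
clock: 5.82
position: [0.4838, -0.0699, 0.1195]
tool_rot: [-3.141, 0.0, -0.162]
force: [0.3, -0.9, -0.3]
grip_width: 0.0146
```

Run:
```python
from h import *
f=cam('wrist','w5'); im=cv2.cvtColor(f['pixels'],cv2.COLOR_RGB2BGR); cv2.imwrite('pics/w5z.png',cv2.resize(im[200:360,230:390],None,fx=3.5,fy=3.5,interpolation=2))
go([.4839,-.0703,.0873],-9.3); print(bot.observe()['moment'])
```

```text
t 5.875 pos [ 0.4836 -0.0699  0.1193] F [-1.   -0.16 -0.45] shift [0.03 0.03 3.2 ] turn [-0.    0.04  0.03]
[0.0036767  0.0202411  0.01784633]
```

View pics/w5z.png

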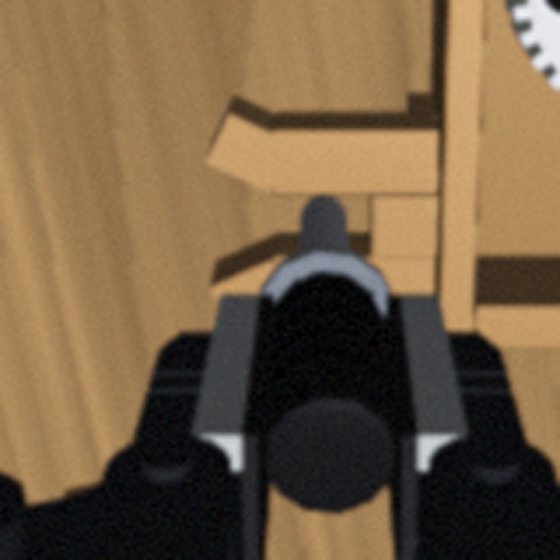

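Request:
jog_arm([
  {"wx": 0, "wy": 0, "wz": 0, "x": 0, "y": 0, "z": 0.5, "claw": 5},
  {"wx": 0, "wy": 0, "wz": 0, "x": 0, "y": 0, "z": 1.0, "claw": 5},
  {"wx": 0, "wy": 0, "wz": 0, "x": 0, "y": 0, "z": 1.5, "claw": 5},
  {"wx": 0, "wy": 0, "wz": 0, "x": 0, "y": 0, "z": 2.0, "claw": 5},
])

```text
clock: 6.38
position: [0.4836, -0.0699, 0.0989]
tool_rot: [-3.142, 0.001, -0.162]
force: [-0.4, -0.4, -0.0]
grip_width: 0.0144
```

Request:
jog_arm([
  {"wx": 0, "wy": 0, "wz": 0, "x": 0, "y": 0, "z": 0.5, "claw": 5},
  {"wx": 0, "wy": 0, "wz": 0, "x": 0, "y": 0, "z": 0.9, "claw": 5},
  {"wx": 0, "wy": 0, "wz": 0, "x": 0, "y": 0, "z": 1.1, "claw": 5},
  {"wx": 0, "wy": 0, "wz": 0, "x": 0, "y": 0, "z": 1.15, "claw": 5},
  {"wx": 0, "wy": 0, "wz": 0, "x": 0, "y": 0, "z": 1.15, "claw": 5},
])

```text
clock: 7.0
position: [0.4836, -0.07, 0.0875]
tool_rot: [-3.142, 0.001, -0.162]
force: [-0.5, 0.2, -0.5]
grip_width: 0.015
```

Run:
```python
from h import *
f=cam('wrist','w6'); im=cv2.cvtColor(f['pixels'],cv2.COLOR_RGB2BGR); cv2.imwrite('pics/w6z.png',cv2.resize(im[200:360,230:390],None,fx=3.5,fy=3.5,interpolation=2))
go([.4839,-.0703,.0873],-9.3); print(bot.observe()['moment'])
```

```text
t 7.05 pos [ 0.4836 -0.0699  0.0875] F [ 0.35 -0.34 -0.05] shift [0.03 0.03 0.02] turn [-0.    0.04  0.02]
[-0.01999016 -0.03155684  0.04513595]
```

View pics/w6z.png

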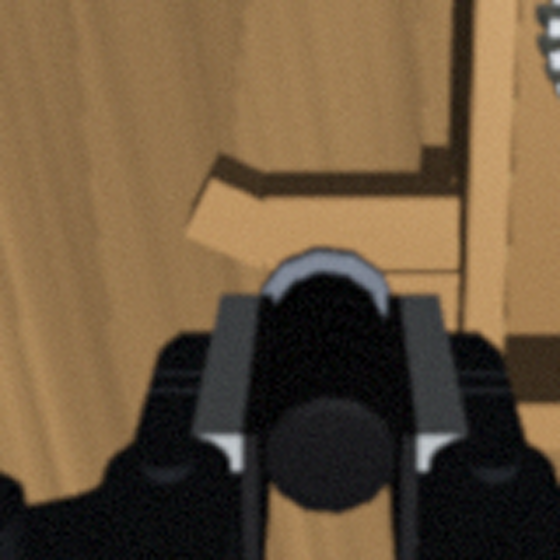

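Request:
jog_arm([
  {"wx": 0, "wy": 0, "wz": 0, "x": 0, "y": 0, "z": 0.1, "claw": 5},
  {"wx": 0, "wy": 0, "wz": 0, "x": 0, "y": 0, "z": 0.15, "claw": 5},
])

```text
clock: 7.3
position: [0.4838, -0.07, 0.087]
tool_rot: [-3.141, 0.0, -0.162]
force: [-9.1, 2.1, 37.9]
grip_width: 0.0145
```

Request:
jog_arm([
  {"wx": 0, "wy": 0, "wz": 0, "x": 0, "y": 0, "z": 0, "claw": 5},
  {"wx": 0, "wy": 0, "wz": 0, "x": 0, "y": 0, "z": -0.05, "claw": 20},
  {"wx": 0, "wy": 0, "wz": 0, "x": 0, "y": 0, "z": -0.05, "claw": 45},
  {"wx": 0, "wy": 0, "wz": 0, "x": 0, "y": 0, "z": -0.05, "claw": 45},
  {"wx": 0, "wy": 0, "wz": 0, "x": 0, "y": 0, "z": -0.05, "claw": 45},
  {"wx": 0, "wy": 0, "wz": 0, "x": 0, "y": 0, "z": -0.05, "claw": 45},
])

```text
clock: 8.05
position: [0.4838, -0.07, 0.0874]
tool_rot: [-3.141, 0.0, -0.162]
force: [-0.6, -0.1, 1.0]
grip_width: 0.0383
```

Run:
```python
from h import *
f=cam('wrist','w7'); print(bot.observe()['force'],bot.observe()['grip_width'],bot.observe()['position'])
```

```text
[ 1.09707338  1.1742743  -0.94207473] 0.03807654216165332 [ 0.48379574 -0.06995962  0.08744157]
```

View pics/w7.png

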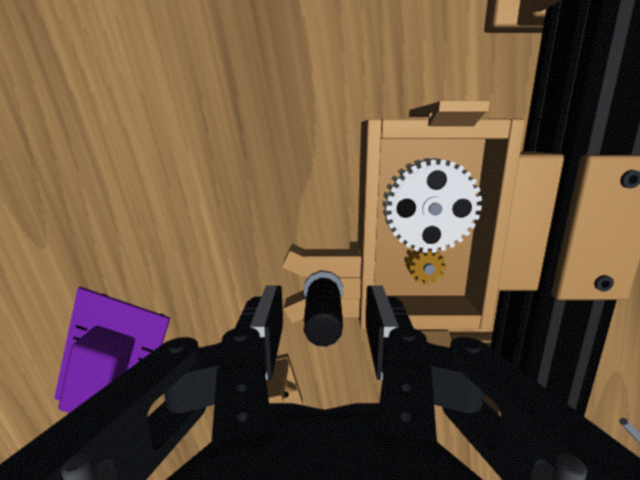

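Run:
```python
from h import *
go([.497,-.381,.20],21.5)
```

```text
t 8.1 pos [ 0.4838 -0.07    0.0874] F [ 1.1   1.17 -0.94] shift [  6.32  30.47 -11.28] turn [-4.000e-02 -1.000e-02 -3.079e+01]
```

Request:
jog_arm([
  {"wx": 0, "wy": 0, "wz": 0, "x": 0, "y": 0, "z": -2, "claw": 45},
  {"wx": 0, "wy": 0, "wz": 0, "x": 0, "y": 0, "z": -5, "claw": 45},
  {"wx": 0, "wy": 0, "wz": -5, "x": 0.5, "y": 3, "z": -10, "claw": 60},
  {"wx": 0, "wy": 0, "wz": -15, "x": 2, "y": 9, "z": -11.3, "claw": 85},
  {"wx": 0, "wy": 0, "wz": -25, "x": 4, "y": 15, "z": -11.3, "claw": 85},
  {"wx": 0, "wy": 0, "wz": -30.8, "x": 5, "y": 21, "z": -11.3, "claw": 85},
  {"wx": 0, "wy": 0, "wz": -30.8, "x": 6.3, "y": 27, "z": -11.3, "claw": 85},
  {"wx": 0, "wy": 0, "wz": -30.8, "x": 6.3, "y": 30.5, "z": -11.3, "claw": 85},
  {"wx": 0, "wy": 0, "wz": -30.8, "x": 6.3, "y": 30.5, "z": -11.3, "claw": 85},
  {"wx": 0, "wy": 0, "wz": -30.8, "x": 6.3, "y": 30.5, "z": -11.3, "claw": 85},
])

```text
clock: 9.35
position: [0.4969, -0.3804, 0.2]
tool_rot: [-3.14, -0.0, 0.376]
force: [-0.4, 0.8, -0.5]
grip_width: 0.0726
```

Run:
```python
from h import *
f=cam('wrist','w8'); print(bot.observe()['position'])
f=cam('top','t8'); im=cv2.cvtColor(f['pixels'],cv2.COLOR_RGB2BGR); cv2.imwrite('pics/t8z.png',cv2.resize(im[185:305,265:425],None,fx=5,fy=5,interpolation=cv2.INTER_CUBIC))
```

```text
[ 0.49714124 -0.38002782  0.20012434]
```

View pics/w8.png

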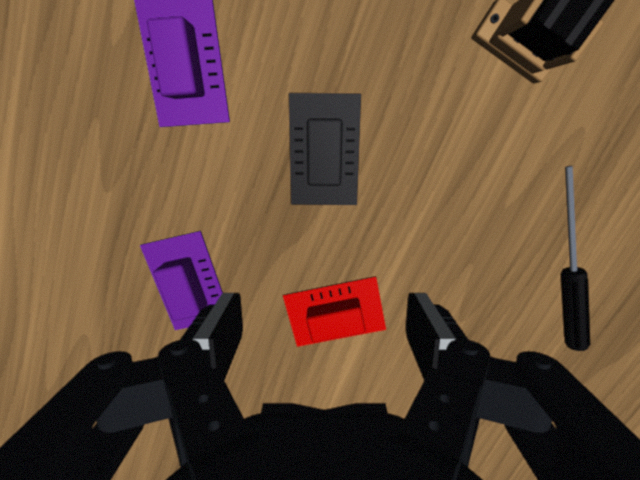

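View pics/t8z.png

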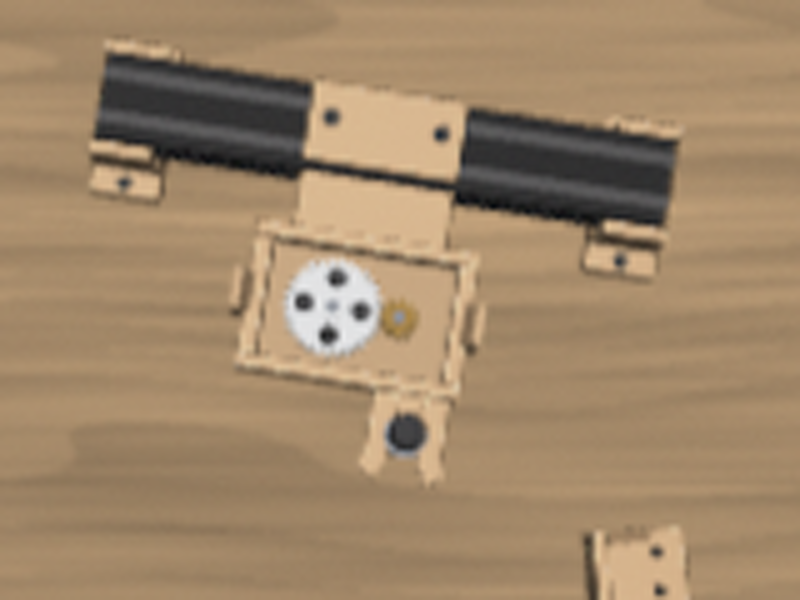

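The top view shows the pin parked upright in the notch. In the wrist view the cover's corners are at about (290,93), (361,94), (358,205) and (291,204).

Run:
```python
from h import *
f=load('w8'); g=cv2.cvtColor(f['pixels'],cv2.COLOR_RGB2HSV)
m=((g[...,2]<90)&(g[...,1]<70)).astype(np.uint8); m[:,:270]=0;m[:,380:]=0;m[:80]=0;m[215:]=0
c=max(cv2.findContours(m,0,1)[0],key=cv2.contourArea)
q=cv2.approxPolyDP(c,6,True)[:,0]; print(q.tolist())
w=np.array([ray(f,*(p),.019) for p in q]); print(w.mean(0))
for i in range(len(q)): d=w[i]-w[i-1]; print(np.linalg.norm(d).round(4),np.degrees(np.arctan2(d[1],d[0])).round(2))
hp=[(307,119),(342,119),(341,185),(308,185)]
h=np.array([ray(f,*p,.045) for p in hp]); print('hump',h.mean(0),[np.linalg.norm(h[i]-h[i-1]).round(4) for i in range(4)])
C=w.mean(0)
for yaw in (21.5,22): go([C[0],C[1],.0205],yaw)
```

```text
[[290, 93], [291, 203], [355, 204], [360, 94]]
[ 0.4759074  -0.32674529  0.019     ]
0.0615 -159.19
0.098 -69.54
0.0617 20.64
0.0982 110.54
hump [ 0.47639771 -0.32687027  0.045     ] [np.float64(0.0544), np.float64(0.0289), np.float64(0.0544), np.float64(0.0288)]
t 9.45 pos [ 0.4972 -0.3799  0.2002] F [-0.13 -0.24  0.38] shift [-0.04 -5.71 17.98] turn [-0.07 -0.04  0.1 ]
t 9.45 pos [ 0.4972 -0.3799  0.2002] F [-0.13 -0.24  0.38] shift [-0.04 -5.71 17.98] turn [-0.07 -0.04 -0.4 ]
```

Run:
```python
from h import *
go([.4762,-.3268,.022],20.8)
```

```text
t 9.45 pos [ 0.4972 -0.3799  0.2002] F [-0.13 -0.24  0.38] shift [-1.000e-02 -5.700e+00  1.783e+01] turn [-0.07 -0.04  0.8 ]
```

Request:
jog_arm([
  {"wx": 0, "wy": 0, "wz": 0.8, "x": 0, "y": -4, "z": 4, "claw": 80},
  {"wx": 0, "wy": 0, "wz": 0.8, "x": 0, "y": -5.7, "z": 9, "claw": 80},
  {"wx": 0, "wy": 0, "wz": 0.8, "x": 0, "y": -5.7, "z": 13, "claw": 80},
  {"wx": 0, "wy": 0, "wz": 0.8, "x": 0, "y": -5.7, "z": 16, "claw": 80},
  {"wx": 0, "wy": 0, "wz": 0.8, "x": 0, "y": -5.7, "z": 17.3, "claw": 80},
  {"wx": 0, "wy": 0, "wz": 0.8, "x": 0, "y": -5.7, "z": 17.8, "claw": 80},
  {"wx": 0, "wy": 0, "wz": 0.8, "x": 0, "y": -5.7, "z": 17.8, "claw": 80},
], squeeze=60)

```text
clock: 10.32
position: [0.4767, -0.3268, 0.023]
tool_rot: [-3.141, -0.001, 0.363]
force: [0.2, 0.5, -0.0]
grip_width: 0.0682
```

Run:
```python
from h import *
f=cam('wrist','w9'); go([.4762,-.3268,.022],20.8)
```

```text
t 10.375 pos [ 0.4768 -0.3269  0.0232] F [-0.3   0.03  0.61] shift [-0.06 -0.03  0.12] turn [-0.01 -0.08  0.01]
```

View pics/w9.png

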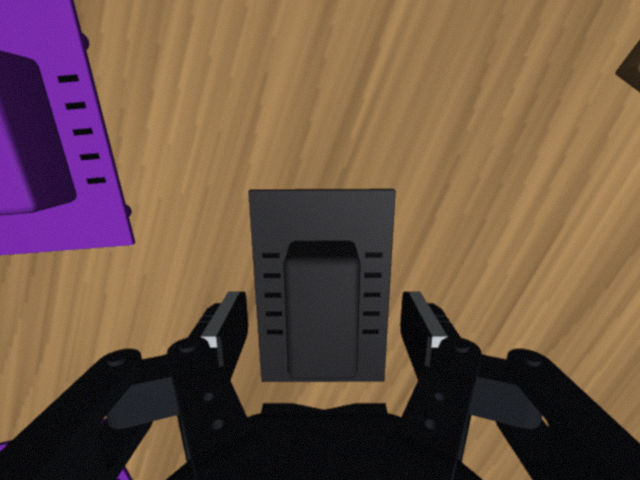

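The hump is centred at column 322 between fingers centred at about 324, and it's square to them. Closing now.

Request:
jog_arm([
  {"wx": 0, "wy": 0, "wz": 0, "x": -0.05, "y": 0, "z": 0.05, "claw": 20},
  {"wx": 0, "wy": 0, "wz": 0, "x": -0.05, "y": 0, "z": 0.05, "claw": 20},
  {"wx": 0, "wy": 0, "wz": 0, "x": -0.05, "y": 0, "z": 0.05, "claw": 20},
  {"wx": 0, "wy": 0, "wz": 0, "x": -0.05, "y": 0, "z": 0.05, "claw": 20},
  {"wx": 0, "wy": 0, "wz": 0, "x": -0.05, "y": 0, "z": 0.05, "claw": 20},
  {"wx": 0, "wy": 0, "wz": 0, "x": -0.05, "y": 0, "z": 0.05, "claw": 20},
], squeeze=80)

```text
clock: 11.12
position: [0.4769, -0.3273, 0.0234]
tool_rot: [3.141, -0.002, 0.363]
force: [1.4, 1.1, 8.1]
grip_width: 0.0287
```

Run:
```python
from h import *
f=cam('wrist','w10'); print(bot.observe()['grip_width'])
go([.4762,-.3268,.18],20.8)
```

```text
0.028452079370705836
t 11.175 pos [ 0.4769 -0.3273  0.0234] F [0.25 1.76 7.27] shift [-1.000e-02 -6.000e-02 -1.566e+01] turn [ 0.04 -0.14  0.  ]
```

View pics/w10.png

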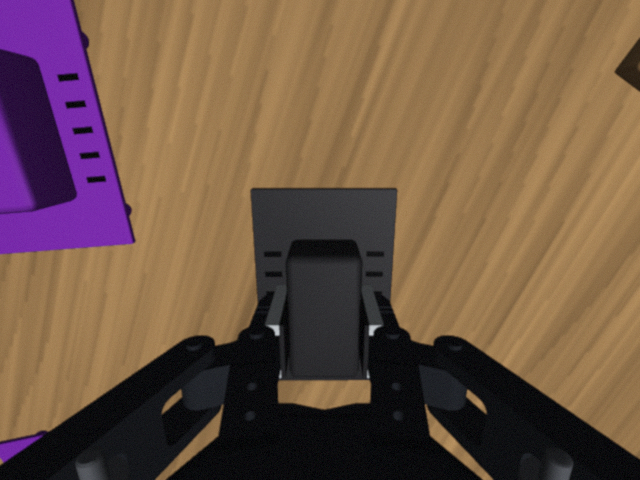

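Run:
```python
from h import *
f=load('w10'); s=bot.observe(); M=R.from_euler('xyz',s['tool_rot'])
for p in [(251,188),(396.5,188)]: print((M.inv().apply(ray(f,*p,.019)-s['position'])*1000).round(1))
for p,z in [((288,240),.045),((362,240),.045)]: print('h',(M.inv().apply(ray(f,*p,z)-s['position'])*1000).round(1))
go([.540,-.0493,.16],-9.3)
```

```text
[-31.5 -50.7   4.3]
[ 31.3 -50.7   4.4]
h [-13.4 -35.4 -21.7]
h [ 14.1 -35.4 -21.6]
t 11.175 pos [ 0.4769 -0.3273  0.0234] F [0.25 1.76 7.27] shift [ 15.81 -23.74 -13.64] turn [-0.   -0.14 30.1 ]
```

Request:
jog_arm([
  {"wx": 0, "wy": 0, "wz": 0, "x": 0, "y": 0, "z": -2, "claw": 20},
  {"wx": 0, "wy": 0, "wz": 0, "x": 0, "y": 0, "z": -6, "claw": 20},
  {"wx": 0, "wy": 0, "wz": 0, "x": 0, "y": 0, "z": -11, "claw": 20},
  {"wx": 0, "wy": 0, "wz": 5, "x": 2, "y": -3, "z": -15, "claw": 20},
  {"wx": 0, "wy": 0, "wz": 12, "x": 5, "y": -7, "z": -15, "claw": 20},
  {"wx": 0, "wy": 0, "wz": 18, "x": 8, "y": -11, "z": -15, "claw": 20},
  {"wx": 0, "wy": 0, "wz": 25, "x": 11, "y": -15.5, "z": -15, "claw": 20},
  {"wx": 0, "wy": 0, "wz": 30.1, "x": 13.5, "y": -20, "z": -14, "claw": 20},
  {"wx": 0, "wy": 0, "wz": 30.1, "x": 15.8, "y": -23.7, "z": -13.6, "claw": 20},
  {"wx": 0, "wy": 0, "wz": 30.1, "x": 15.8, "y": -23.7, "z": -13.6, "claw": 20},
])

```text
clock: 12.42
position: [0.5404, -0.0459, 0.1603]
tool_rot: [-3.139, -0.002, -0.157]
force: [-1.1, -0.3, 0.1]
grip_width: 0.0283
```

Run:
```python
from h import *
f=cam('wrist','w11'); print(bot.observe()['grip_width'])
go([.540,-.0493,.125],-9.3)
```

```text
0.028601638042155306
t 12.475 pos [ 0.5402 -0.0483  0.1605] F [-1.34 -0.73 -0.36] shift [-0.01  0.11  3.55] turn [-0.07 -0.16  0.15]
```

View pics/w11.png

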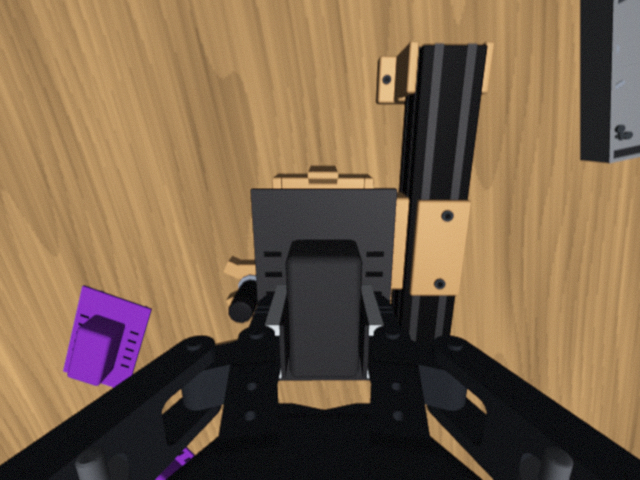

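Request:
jog_arm([
  {"wx": 0, "wy": -0.15, "wz": 0.15, "x": 0, "y": 0.1, "z": 1.5, "claw": 20},
  {"wx": 0, "wy": -0.15, "wz": 0.15, "x": 0, "y": 0.1, "z": 3, "claw": 20},
  {"wx": 0, "wy": -0.15, "wz": 0.15, "x": 0, "y": 0.1, "z": 3.5, "claw": 20},
  {"wx": 0, "wy": -0.15, "wz": 0.15, "x": 0, "y": 0.1, "z": 3.5, "claw": 20},
])

```text
clock: 12.98
position: [0.5398, -0.0497, 0.125]
tool_rot: [-3.141, 0.001, -0.163]
force: [0.9, -0.4, -0.3]
grip_width: 0.0285
```

Run:
```python
from h import *
f=cam('wrist','w12'); im=cv2.cvtColor(f['pixels'],cv2.COLOR_RGB2BGR); cv2.imwrite('pics/w12z.png',cv2.resize(im[150:310,230:430],None,fx=4,fy=3.75,interpolation=2)[:600])
go([.540,-.0493,.1034],-9.3)
```

```text
t 13.025 pos [ 0.5401 -0.0496  0.1254] F [-0.04 -0.17 -0.48] shift [-0.02 -0.03  2.2 ] turn [-0.06  0.01 -0.03]
```

View pics/w12z.png

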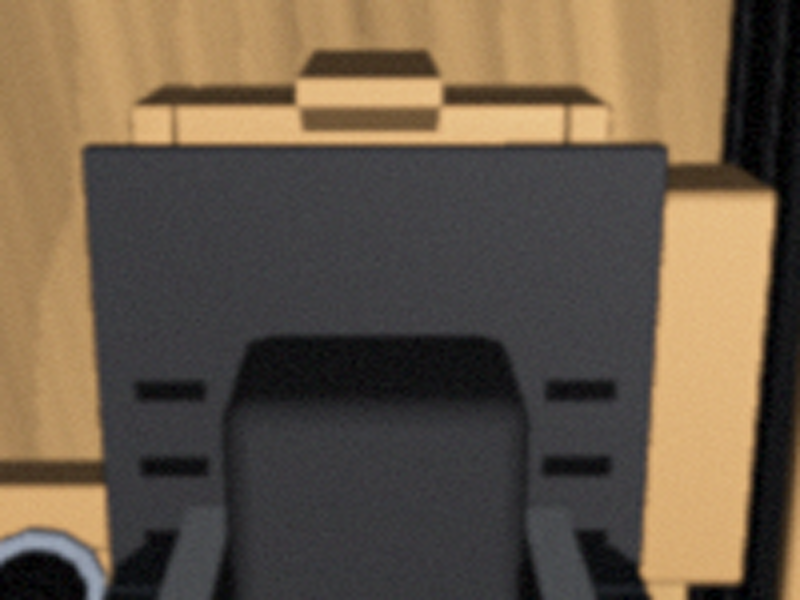

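Run:
```python
from h import *
f=load('w12'); s=bot.observe(); M=R.from_euler('xyz',s['tool_rot'])
Z=lambda p:(p[0]/4+230-.4,p[1]/3.75+150-.4)
for n,p,z in [('rim',(132,105),.08),('rim',(609,106),.08),('cov',(83,147),s['position'][2]-.0044),('cov',(667,147),s['position'][2]-.0044)]:
  print(n,(M.inv().apply(ray(f,*Z(p),z)-s['position'])*1000).round(2))
```

```text
rim [-32.89 -50.07  45.46]
rim [ 32.21 -49.95  45.45]
cov [-31.11 -50.4    4.46]
cov [ 31.76 -50.43   4.45]
```

Request:
jog_arm([
  {"wx": 0, "wy": 0, "wz": 0, "x": -0.06, "y": 0.03, "z": 0, "claw": 20},
  {"wx": 0, "wy": 0, "wz": 0, "x": -0.06, "y": 0.03, "z": 0.7, "claw": 20},
  {"wx": 0, "wy": 0, "wz": 0, "x": -0.06, "y": 0.03, "z": 1.4, "claw": 20},
  {"wx": 0, "wy": 0, "wz": 0, "x": -0.06, "y": 0.03, "z": 1.9, "claw": 20},
  {"wx": 0, "wy": 0, "wz": 0, "x": -0.06, "y": 0.03, "z": 2.2, "claw": 20},
  {"wx": 0, "wy": 0, "wz": 0, "x": -0.06, "y": 0.03, "z": 2.3, "claw": 20},
])

```text
clock: 13.78
position: [0.5394, -0.0498, 0.1022]
tool_rot: [-3.141, 0.0, -0.163]
force: [-1.1, 0.6, -0.5]
grip_width: 0.0282
```

Run:
```python
from h import *
go([.540,-.0493,.0874],-9.3);print(bot.observe()['moment'])
```

```text
t 13.775 pos [ 0.5394 -0.0498  0.1022] F [-1.05  0.62 -0.52] shift [ 0.05 -0.06  1.48] turn [-0.06  0.02 -0.03]
[-0.01305036 -0.03403392 -0.03046687]
```

Request:
jog_arm([
  {"wx": 0, "wy": 0, "wz": 0, "x": 0, "y": 0, "z": 0.15, "claw": 20},
  {"wx": 0, "wy": 0, "wz": 0, "x": 0, "y": 0, "z": 0.3, "claw": 20},
])

```text
clock: 14.02
position: [0.5394, -0.0498, 0.0992]
tool_rot: [-3.141, 0.0, -0.163]
force: [0.0, -0.5, 0.2]
grip_width: 0.0285
```

Run:
```python
from h import *
go([.540,-.0493,.0874],-9.3);print(bot.observe()['moment'])
f=cam('wrist','w13'); im=cv2.cvtColor(f['pixels'],cv2.COLOR_RGB2BGR); cv2.imwrite('pics/w13z.png',cv2.resize(im[150:310,230:430],None,fx=4,fy=3.75,interpolation=2)[:600])
```

```text
t 14.025 pos [ 0.5394 -0.0498  0.0992] F [ 0.01 -0.5   0.18] shift [ 0.05 -0.06  1.18] turn [-0.06  0.01 -0.03]
[-0.05378595  0.06000353 -0.03738416]
```

View pics/w13z.png

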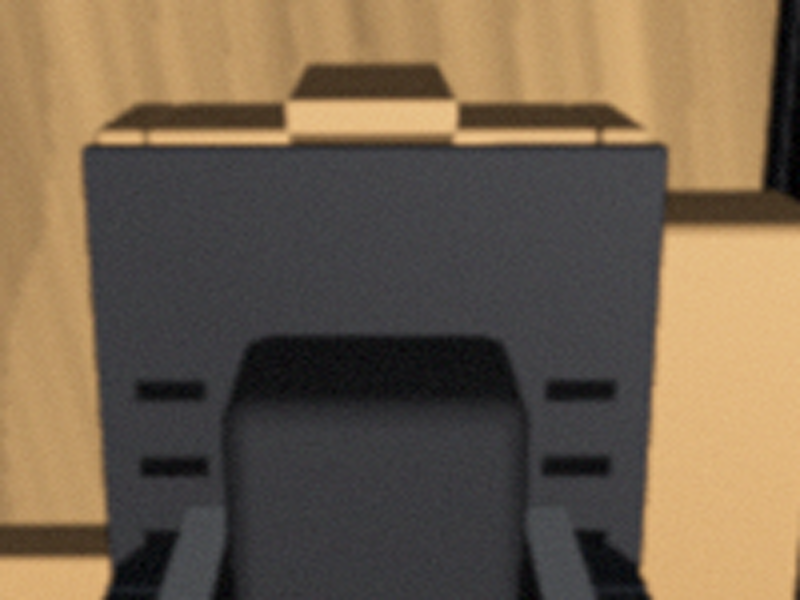

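Request:
jog_arm([
  {"wx": 0, "wy": 0, "wz": 0, "x": 0, "y": 0, "z": 0.15, "claw": 20},
  {"wx": 0, "wy": 0, "wz": 0, "x": 0, "y": 0, "z": 0.3, "claw": 20},
  {"wx": 0, "wy": 0, "wz": 0, "x": 0, "y": 0, "z": 0.45, "claw": 20},
])

```text
clock: 14.45
position: [0.5399, -0.0499, 0.095]
tool_rot: [-3.14, -0.001, -0.163]
force: [-1.6, 0.2, 12.5]
grip_width: 0.0284
```

Request:
jog_arm([
  {"wx": 0, "wy": 0, "wz": 0, "x": 0, "y": 0, "z": 0.15, "claw": 20},
  {"wx": 0, "wy": 0, "wz": 0, "x": 0, "y": 0, "z": 0.3, "claw": 20},
], squeeze=110)

```text
clock: 14.7
position: [0.5402, -0.05, 0.0922]
tool_rot: [-3.14, -0.002, -0.163]
force: [0.2, -0.2, 4.9]
grip_width: 0.0277
```

Run:
```python
from h import *
go([.540,-.0493,.0874],-9.3);print(bot.observe()['moment'],bot.observe()['grip_width'])
```

```text
t 14.7 pos [ 0.5402 -0.05    0.0922] F [ 0.18 -0.18  4.93] shift [-0.04 -0.06  0.48] turn [-0.08 -0.09 -0.04]
[-0.07806834 -0.01892243  0.02626193] 0.02769961638940296
```

Request:
jog_arm([
  {"wx": 0, "wy": -0.1, "wz": 0, "x": -0.04, "y": 0, "z": 0.15, "claw": 20},
  {"wx": 0, "wy": -0.1, "wz": 0, "x": -0.04, "y": 0, "z": 0.3, "claw": 20},
  {"wx": 0, "wy": -0.1, "wz": 0, "x": -0.04, "y": 0, "z": 0.4, "claw": 20},
])

```text
clock: 15.08
position: [0.5396, -0.0498, 0.0879]
tool_rot: [-3.14, 0.001, -0.163]
force: [-2.7, 0.2, 9.4]
grip_width: 0.0279
```

Run:
```python
from h import *
go([.540,-.0493,.0874],-9.3);print(bot.observe()['moment'],bot.observe()['grip_width'])
```

```text
t 15.075 pos [ 0.5396 -0.0498  0.0879] F [-2.73  0.2   9.43] shift [ 0.03 -0.06  0.05] turn [-0.08  0.04 -0.03]
[-0.05614561  0.27074914 -0.00280341] 0.027938880105051658
```

Request:
jog_arm([
  {"wx": 0, "wy": 0.04, "wz": 0, "x": 0.02, "y": 0, "z": 0.03, "claw": 20},
  {"wx": 0, "wy": 0.04, "wz": 0, "x": 0.02, "y": 0, "z": 0.03, "claw": 20},
])

```text
clock: 15.32
position: [0.5396, -0.0498, 0.0878]
tool_rot: [-3.14, 0.0, -0.163]
force: [-3.5, -0.2, 11.6]
grip_width: 0.0278
```

Run:
```python
from h import *
go([.540,-.0493,.0874],-9.3);print(bot.observe()['moment'],bot.observe()['grip_width'])
f=cam('wrist','w14'); im=cv2.cvtColor(f['pixels'],cv2.COLOR_RGB2BGR); cv2.imwrite('pics/w14z.png',cv2.resize(im[150:310,230:430],None,fx=4,fy=3.75,interpolation=2)[:600])
f=cam('scene','s14'); im=cv2.cvtColor(f['pixels'],cv2.COLOR_RGB2BGR); cv2.imwrite('pics/s14z.png',cv2.resize(im[180:300,220:380],None,fx=5,fy=5,interpolation=2))
print(bot.observe()['force'])
```

```text
t 15.325 pos [ 0.5396 -0.0498  0.0878] F [-3.49 -0.22 11.62] shift [ 0.03 -0.05  0.04] turn [-0.09  0.02 -0.04]
[-0.0183205   0.65282231  0.00489394] 0.027792175618363016
[-3.3723591   0.4254748  11.83536375]
```

View pics/w14z.png

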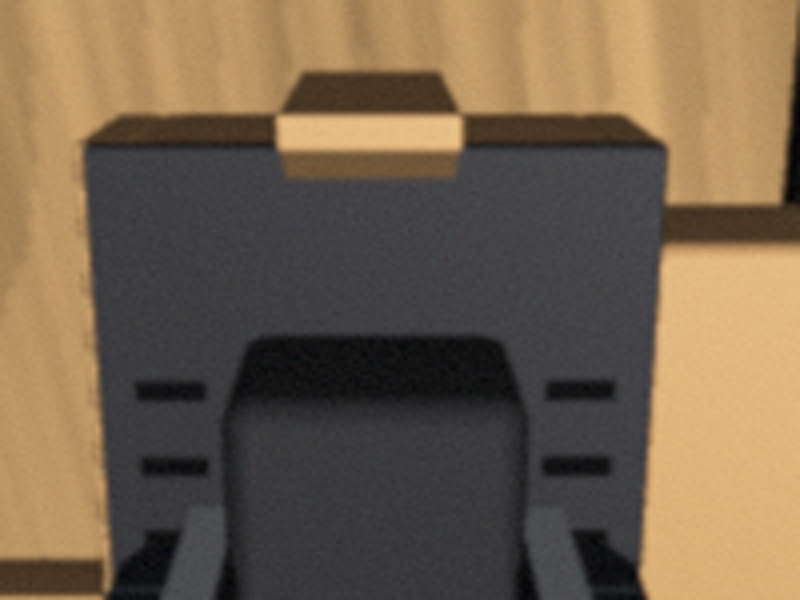

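View pics/s14z.png

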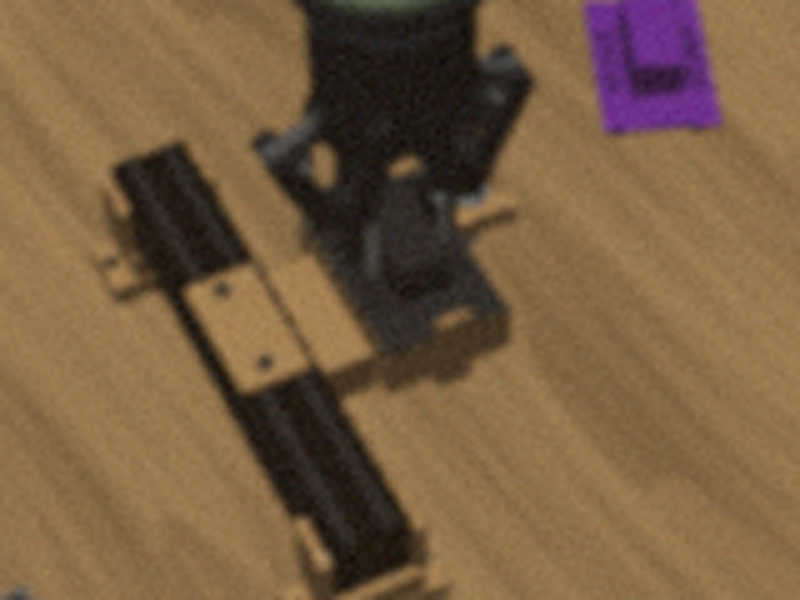

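Request:
jog_arm([
  {"wx": 0, "wy": 0, "wz": 0, "x": -0.03, "y": 0, "z": 0.05, "claw": 20},
  {"wx": 0, "wy": 0, "wz": 0, "x": -0.03, "y": 0, "z": 0.05, "claw": 20},
])

```text
clock: 15.68
position: [0.5396, -0.0498, 0.0878]
tool_rot: [-3.14, -0.0, -0.163]
force: [-2.9, -0.4, 12.6]
grip_width: 0.0281
```

Run:
```python
from h import *
go([.540,-.0493,.0874],-9.3);print(bot.observe()['moment'],bot.observe()['grip_width'])
```

```text
t 15.675 pos [ 0.5396 -0.0498  0.0878] F [-2.93 -0.36 12.64] shift [ 0.03 -0.06  0.04] turn [-0.11 -0.02 -0.04]
[-0.06013008  0.33178473  0.01372267] 0.028147696841985332
```

Request:
jog_arm([
  {"wx": 0, "wy": 0, "wz": 0, "x": -0.01, "y": 0, "z": 0.1, "claw": 20},
  {"wx": 0, "wy": 0, "wz": 0, "x": -0.01, "y": 0, "z": 0.1, "claw": 20},
])

```text
clock: 15.92
position: [0.5396, -0.0498, 0.0878]
tool_rot: [-3.139, -0.001, -0.163]
force: [-6.6, 1.9, 26.5]
grip_width: 0.0278
```

Run:
```python
from h import *
go([.540,-.0493,.0874],-9.3);print(bot.observe()['moment'],bot.observe()['grip_width'])
f=cam('top','t15'); im=cv2.cvtColor(f['pixels'],cv2.COLOR_RGB2BGR); cv2.imwrite('pics/t15z.png',cv2.resize(im[185:305,265:425],None,fx=5,fy=5,interpolation=cv2.INTER_CUBIC))
f=cam('wrist','w15')
```

```text
t 15.925 pos [ 0.5396 -0.0498  0.0878] F [-6.65  1.94 26.47] shift [ 0.03 -0.06  0.04] turn [-0.14 -0.05 -0.05]
[0.18035421 1.44837826 0.09324405] 0.027847995755945994
```

View pics/t15z.png

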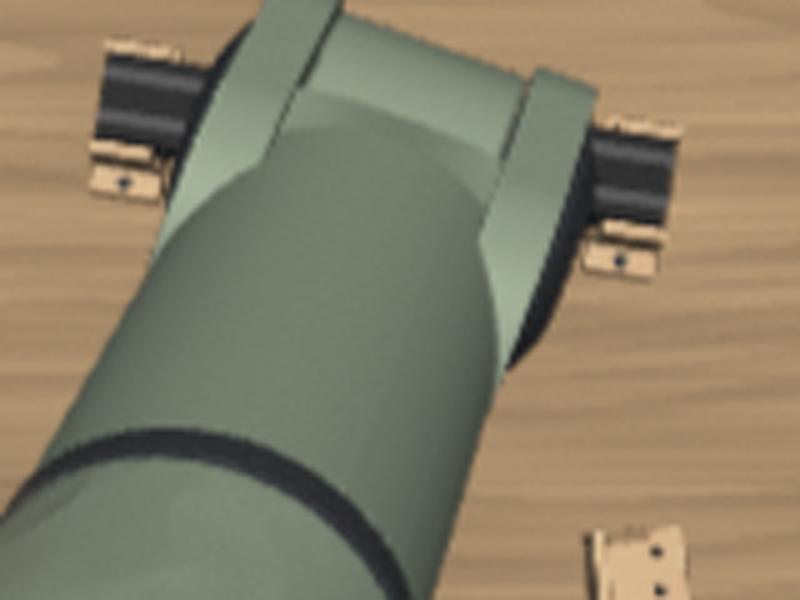

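View pics/w15.png

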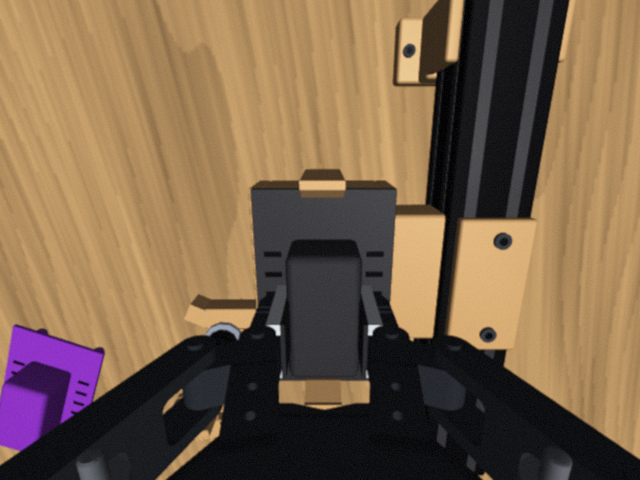

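Request:
jog_arm([
  {"wx": 0, "wy": 0, "wz": 0, "x": 0, "y": 0, "z": 0.05, "claw": 20},
  {"wx": 0, "wy": 0, "wz": 0, "x": 0, "y": 0, "z": 0.05, "claw": 20},
  {"wx": 0, "wy": 0, "wz": 0, "x": 0, "y": 0, "z": 0.05, "claw": 20},
  {"wx": 0, "wy": 0, "wz": 0, "x": 0, "y": 0, "z": 0.05, "claw": 20},
])

```text
clock: 16.52
position: [0.5396, -0.0498, 0.0878]
tool_rot: [-3.139, -0.001, -0.163]
force: [-4.8, 1.2, 17.1]
grip_width: 0.0277
```

Run:
```python
from h import *
go([.540,-.0493,.0874],-9.3)
for i in range(4):
  bot.grab_frame('wrist'); print(bot.observe()['force'])
```

```text
t 16.525 pos [ 0.5396 -0.0498  0.0878] F [-4.8   1.19 17.09] shift [ 0.04 -0.06  0.04] turn [-0.17 -0.06 -0.05]
[-4.34552772  0.9554135  17.84256504]
[-4.51318365  0.39814344 16.36027183]
[-4.88428686  0.65937693 17.93326555]
[-5.82017897  0.295277   17.31884009]
```

Request:
jog_arm([
  {"wx": 0, "wy": 0, "wz": 0, "x": 0, "y": 0, "z": 0.03, "claw": 20},
  {"wx": 0, "wy": 0, "wz": 0, "x": 0, "y": 0, "z": 0.03, "claw": 20},
  {"wx": 0, "wy": 0, "wz": 0, "x": 0, "y": 0, "z": 0.03, "claw": 20},
])

```text
clock: 17.1
position: [0.5396, -0.0498, 0.0878]
tool_rot: [-3.138, -0.001, -0.163]
force: [-3.5, 0.6, 12.2]
grip_width: 0.028
```

Run:
```python
from h import *
go([.540,-.0493,.0874],-9.3)
for i in range(3):
  bot.grab_frame('wrist'); print(bot.observe()['force'])
f=load('w15'); s=bot.observe(); M=R.from_euler('xyz',s['tool_rot'])
f=cam('wrist','w16'); im=cv2.cvtColor(f['pixels'],cv2.COLOR_RGB2BGR); cv2.imwrite('pics/w16z.png',cv2.resize(im[280:420,170:350],None,fx=4,fy=4,interpolation=2))
```

```text
t 17.1 pos [ 0.5396 -0.0498  0.0878] F [-3.47  0.65 12.23] shift [ 0.03 -0.05  0.04] turn [-0.18 -0.07 -0.05]
[-4.02052987  1.03696868 11.0957346 ]
[-2.10152787e+00  1.73316497e-03  1.21174857e+01]
[-3.71183896  0.45990113 12.00038078]
```

View pics/w16z.png

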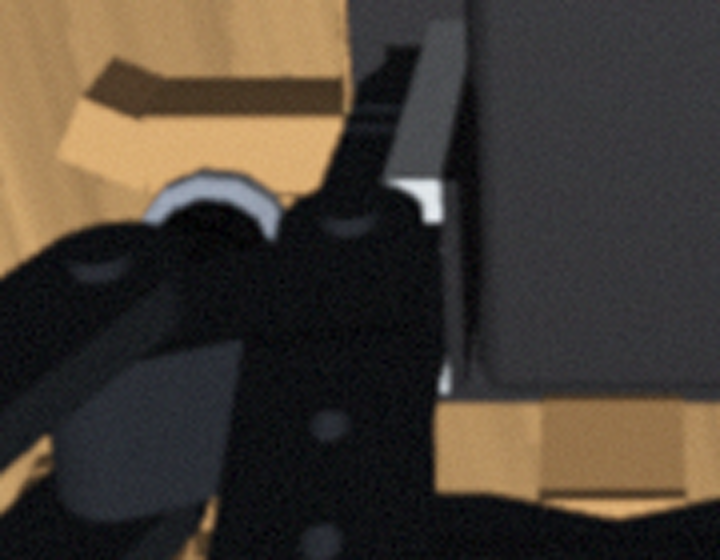

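Run:
```python
from h import *
f=load('w16'); im=f['pixels']
Y=np.radians(-9.3); Rm=np.array([[np.cos(Y),-np.sin(Y)],[np.sin(Y),np.cos(Y)]]);C=np.array([.540,-.0493])
D=lambda p,z:(Rm.T@(ray(f,*p,z)[:2]-C)*1000).round(1)
print('front clip profile col 323'); print([(r,im[r,323].tolist()) for r in range(168,204,2)])
print('rear col 325'); print([(r,im[r,325].tolist()) for r in range(370,412,2)]); print('rear side col 290',[im[r,290].tolist() for r in range(374,408,4)],'wood',im[100,150],'rim-tan',im[260,420])
for r in (180,190,197): print('front',r,D((323,r),.097),D((323,r),.084))
for r in (378,390,404): print('rear',r,D((323,r),.097),D((323,r),.084))
```

```text
front clip profile col 323
[(168, [161, 126, 83]), (170, [79, 61, 40]), (172, [74, 57, 37]), (174, [72, 55, 39]), (176, [70, 51, 32]), (178, [72, 55, 36]), (180, [147, 113, 75]), (182, [230, 190, 135]), (184, [229, 189, 131]), (186, [228, 188, 131]), (188, [228, 185, 131]), (190, [162, 125, 84]), (192, [113, 85, 56]), (194, [116, 87, 59]), (196, [111, 84, 58]), (198, [74, 70, 69]), (200, [69, 68, 69]), (202, [64, 68, 69])]
rear col 325
[(370, [51, 51, 52]), (372, [52, 52, 55]), (374, [48, 50, 52]), (376, [44, 45, 48]), (378, [65, 57, 46]), (380, [123, 94, 60]), (382, [146, 114, 75]), (384, [146, 110, 74]), (386, [146, 112, 74]), (388, [147, 114, 75]), (390, [149, 116, 75]), (392, [146, 113, 74]), (394, [143, 107, 70]), (396, [146, 111, 74]), (398, [146, 115, 73]), (400, [145, 113, 72]), (402, [104, 81, 54]), (404, [104, 77, 51]), (406, [215, 170, 113]), (408, [201, 158, 102]), (410, [46, 37, 29])]
rear side col 290 [[56, 55, 58], [53, 52, 55], [176, 141, 95], [180, 143, 94], [179, 144, 97], [179, 141, 98], [180, 145, 96], [149, 119, 79], [16, 16, 19]] wood [169 134  90] rim-tan [225 183 126]
front 180 [ 0.1 55.5] [ 0.1 53.8]
front 190 [ 0.1 51.6] [ 0.1 49.5]
front 197 [ 0.1 48.8] [ 0.1 46.5]
rear 378 [  0.  -36.7] [  0.  -47.3]
rear 390 [  0.  -43.5] [  0.  -54.8]
rear 404 [  0.  -51.6] [  0.  -63.7]
```

Both clips measure symmetric: the top inner edges are at +51.6 mm and about -51 mm, so both are upright. The seat is rigid (z doesn't change between 10 and 26 N), and the push is steady at 12 N. Handing in.

Run:
```python
from workcell import bot
print(bot.job_done()); s=bot.observe(); print(s['clock'],s['force'],s['position'],s['grip_width'])
```

```text
the job is handed in; nothing more can be done
None
the job is handed in; nothing more can be done
```

I drew the pin out of the bore and hung it by its collar in the notch. Then I snapped the dark cover onto the housing and handed in at about 17 s, still gripping it and pressing down with about 12 N.

**Last checks:**
- **Cover:** it lies level, within 0.3° by the tool's tilt. Its height stayed the same when I pressed with up to 26 N, so it is on a rigid seat. The tool stood 0.4 mm above the height I predicted for a seated cover, which is inside the 1.5 mm limit.
- **Clips:** the push peaked at about 12.5 N, then dropped. Both clips measured upright in the wrist picture, with top inner edges at +51.6 mm and about −51 mm from the middle. The gripper and hump partly hid the −y clip.
- **Pin:** after release, the top picture showed it upright in the notch. At the end only its collar was visible in the wrist picture, still in place; the finger linkage hid the knob.
- **Bystanders:** nothing in the pictures or forces suggested I touched one, but I did not re-measure where they stand.

**Disagreements:** setting the pin down peaked at about 38 N on the wrist for a moment, more than I intended, though under the 120 N limit. A sideways force of about 3.5 N also remained during the final press. It grew with the downward push, so I took it to be a side effect of pressing and left it.

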